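# Open the safety-capped descaler on the pull-out tea shelf tray

## Robot

A 6-joint arm with a two-finger parallel gripper is mounted at the origin on the work surface. World frame = base frame: x ahead of the robot, y to its left, z up, the work surface at z = 0. Lengths are in mm, angles in rad, forces in N, time in s.
With the tool pointing down it reaches from about 350 to 775 mm from the base axis. Payload 5.5 kg.
Tool frame: the origin (TCP) lies at the very end of the fingers, on their centre line; the grasp point (between the pads) lies 19 mm behind it; z points along the fingers, y is the line along which they close (so a half turn about z gives the same grasp; the last joint's range is limited). The gripper opens to 85 mm and grips with 20 to 120 N. Pads are 22 mm wide; open, the fingers measure 114 mm over their backs; the gripper's body (76 mm by 85 mm) begins 54 mm behind the grasp point. The pads swing forward as they close: fully open they stand 13 mm farther back than shut.
Start: joints at [-1.286, 0.313, 0.046, 1.304, 0, 1.431], TCP at [236.981, -523.939, 231.323] pointing down, gripper open.
Joint ranges: [-2.76, 2.76], [-0.86, 1.69], [-1.03, 1.26], [-2.2, 2.34], [-1.47, 1.5], [-3.14, 3.14]. Speed limits (rad/s): [2.57, 2.57, 3.14, 3.14, 3.14, 3.14].

## Interface

Orientations are given as a unit quaternion [x, y, z, w].
In Python, from workcell import ctrl, viewer gives the robot as it stands. Calls block until the motion is done:
- ctrl.move_ptp(position, orientation): joint-space move of the TCP to a pose.
- ctrl.line_to(position, ori=None, speed=150): straight line of the TCP; ori=None keeps the orientation; speed is the mean speed in mm/s.
- ctrl.set_joints(angles): joint-space move.
- ctrl.ungrasp() and ctrl.close_gripper(): open the fingers fully, or close them until they stop; the grip force is fixed at half the most.
- ctrl.sleep(seconds).
- ctrl.ik(position, orientation): joint angles nearest the present ones, or None.
- ctrl.read_state(): the state.
- viewer.grab_frame(name): name is "side" or "top" or "wrist"; returns (picture, depth): 480x640x3 uint8, red, green, blue; 480x640 float32, mm along the optical axis (not along the pixel's ray), 0 where there is no reading.
- viewer.camera_params(name): a dict with "fx", "fy", "cx", "cy" (pixels), "world_from_camera" (4x4, takes a point from camera to world coordinates); the wrist camera has in their place "tool_from_camera" (4x4, takes a point from camera to tool coordinates, whose origin is the TCP and whose axes are the flange's). Camera axes: x right, y down, z forward; pixel columns grow to the right and rows downward; lengths in mm; the calibration is good to about 2 mm. A picture is of the moment at which its call begins: read the wrist's pose just before it. camera_params takes no time and is no camera call.
A pose or a line that the arm cannot do raises ctrl.IKError and nothing moves.
- ctrl.hand_in(): hands the job in; it is judged then, once.
The state is a dict: "time": time; "joint_pos": joint angles; "qd": joint speeds; "joint_efforts": joint torques, N m; "eef_pos": TCP position; "tool_rot": TCP orientation; "wrist_force": force on the tool from outside, world axes, zero at the start; "ft_torque": the same for the moment, N m; "gripper_width": finger opening in mm; "grasp_force": force on a finger pad.
Only numpy, scipy, OpenCV 4.12 (cv2) and the standard library are available. Lean on these libraries where they do the work, as an engineer would, in place of code of your own. Each camera call takes 0.05 s, during which the arm holds its last target. There are 200 camera calls.

## Task

The kettle is to be descaled: pull the bamboo tray all the way out from under the shelf by its black handle, then open the white descaler bottle standing in it - press its blue push-and-turn safety cap down, keep it pressed while turning it anticlockwise until it comes free, and lift it straight up. Leave the bottle standing in its pocket and the other tea things where they are, and finish still holding the cap level over the open bottle, 5 cm or so above its mouth.

Things in the scene. Friction and masses are not known exactly. Their poses are not given: they have to be found in the camera images.
- cabinet: Low fixed tea cabinet of pale wood, 434 mm wide, 320 deep, 158 high. Origin on the table right below the deck board's front edge, mid tray bay; -x points out of its front (roughly world -y), z up. Deck 16 mm thick, underside 142 mm up. Tray bay at y -0.11 to 0.11, unused tilt-out bamboo bin at y -0.31 to -0.12. Scoop, whisk and glass jar are on the deck, 50 mm or more behind its front edge
- tray_handle (a point): Middle of the top bar of the tray's black bail handle: round bar 10 mm thick, 70 mm straight along the point's y axis, 110 mm above the table, 100 mm in front of the deck's edge while the tray is in; can be pinched from above. The tray pulls out along the point's -x axis; z up
- tray (a joint): How far the tray is out, m: 0 in, 0.170 fully out at its stop. Slides straight, 2.5 N friction, stays where left. Tray 200 mm wide, floor 14 mm above the table; two 60.5 mm square pockets, walls 30 mm high, centred 150 mm behind the handle and 50 mm either side of its middle: under the deck when in, 120 mm in front of its edge when out
- bottle: White square descaler bottle, 58 mm wide, 0.25 to 0.5 kg, loose, standing in one of the two tray pockets (which one differs), which keeps it from turning. Origin under its centre, z up its axis. Body 74 mm tall, shoulder to 84 mm, then a neck 29 mm wide (37 mm over its three bayonet ledges) up to the mouth
- mouth (a point): Centre of the rim of the bottle's mouth, 104 mm above the bottle's underside; under the cap at the start
- cap: Blue ribbed round push-and-turn cap on the bottle, 46 mm wide, 25 mm high, 30 g; grip it round its side from above, at any yaw. Origin mid its open lower rim, z up; locked, that is 91 mm above the bottle's underside. Lugs block turning until it is pressed down over 3.5 mm (best 5 to 6); kept pressed, it turns anticlockwise seen from above
- cap_top (a point): Middle of the cap's top face (white arrow), 25 mm above its lower rim. A spring in the cap pushes back: 3 N at rest, 10 N at the end of the 6 mm press, then solid. Turned 45 to 75 degrees (60 is best) from its locked place the cap can be lifted straight off; at about 77 degrees it meets a stop
- caddy: Bystander: dark red lacquered round tea caddy, 58 mm wide, 63 mm high, in the other tray pocket. It may ride along with the tray but stays in its pocket. Origin under its centre
- bowl: Bystander: dark tenmoku tea bowl, 122 mm wide, 68 mm high, on the table in front of the tray, at least 40 mm clear of where the tray comes to its stop. Origin under its centre
- whisk: Bystander: bamboo whisk on its celadon holder, 57 mm wide, 136 mm high, on the deck. Origin under its centre
- jar: Bystander: ribbed glass jar of sweets with wire-latched lid, 92 mm wide, 120 mm high, on the deck. Origin under its centre

How it is judged:
By the outcome, as a careful person would: the job done as asked, in the order asked, and still so for the second after the job is handed in, while the arm keeps its last pose, push and grip.
It also fails if it takes over 54 s, if anything falls off the work surface, if the arm or the gripper's body presses on something with over 40 N, if the wrist force passes 120 N, or if a joint passes its speed limit or range.

## Working session

There is one attempt and no reset: what is moved stays moved. The work goes in short steps, each a Python script; the robot and the scene stay as the last script left them, time stands still between calls to the robot, and variables do not carry over. Pictures are saved under pics/ and viewed, at most 10 in all, crops included, and the job is handed in when it is done.

```bash
mkdir -p pics; ls; python3 - <<'E'
from workcell import ctrl, viewer
import cv2,numpy as np
for n in("top","side"):
    p,d=viewer.grab_frame(n); cv2.imwrite(f"pics/{n}0.png",p[:,:,::-1]); np.savez(f"pics/{n}0.npz",p=p,d=d)
    c=viewer.camera_params(n); print(n,{k:np.round(v,3).tolist() for k,v in c.items()})
print(ctrl.read_state()); print(viewer.camera_params("wrist"))
E
```

```text
pics
top {'fx': 457.781, 'fy': 457.781, 'cx': 322.711, 'cy': 237.645, 'world_from_camera': [[0.025, -0.987, 0.157, 481.223], [-1.0, -0.027, -0.008, 113.081], [0.012, -0.156, -0.988, 963.608], [0.0, 0.0, 0.0, 1.0]]}
side {'fx': 560.561, 'fy': 560.561, 'cx': 314.084, 'cy': 239.672, 'world_from_camera': [[0.999, -0.016, 0.048, 527.311], [-0.047, -0.619, 0.784, -815.054], [0.017, -0.785, -0.619, 826.943], [0.0, 0.0, 0.0, 1.0]]}
{'time': 0.1, 'joint_pos': array([-1.28560084e+00,  3.13909020e-01,  4.50631471e-02,  1.30360753e+00,
       -3.28615402e-05,  1.43119317e+00]), 'qd': array([ 7.75341024e-04, -2.65063037e-03,  1.46674064e-04, -2.72571215e-04,
        8.02929581e-05,  1.57200179e-03]), 'joint_efforts': array([ 1.99560323e-03, -4.81725597e+01,  2.99243456e+01,  1.27841695e-02,
       -1.36445296e-04, -6.56461040e-06]), 'eef_pos': array([ 236.82475586, -523.44437878,  230.49527311]), 'tool_rot': array([ 9.77527600e-01,  2.10805846e-01, -7.66484923e-05, -8.25150148e-04]), 'wrist_force': array([-0.05330341, -0.22399792,  0.4064523 ]), 'ft_torque': array([ 0.01886779, -0.05531085, -0.04559667]), 'grasp_force': 0.0, 'gripper_width': 85.57273652121111}
{'fx': 390.42076868141464, 'fy': 390.42076868141464, 'cx': 326.44104986207026, 'cy': 238.6196219920256, 'tool_from_camera': array([[-1.82687829e-04, -9.45144847e-01, -3.26651472e-01,
         8.44850788e+01],
       [ 9.99999786e-01,  3.26673726e-05, -6.53795274e-04,
         4.44064984e-01],
       [ 6.28602080e-04, -3.26651522e-01,  9.45144639e-01,
        -1.43479171e+02],
       [ 0.00000000e+00,  0.00000000e+00,  0.00000000e+00,
         1.00000000e+00]])}
```

View pics/top0.png

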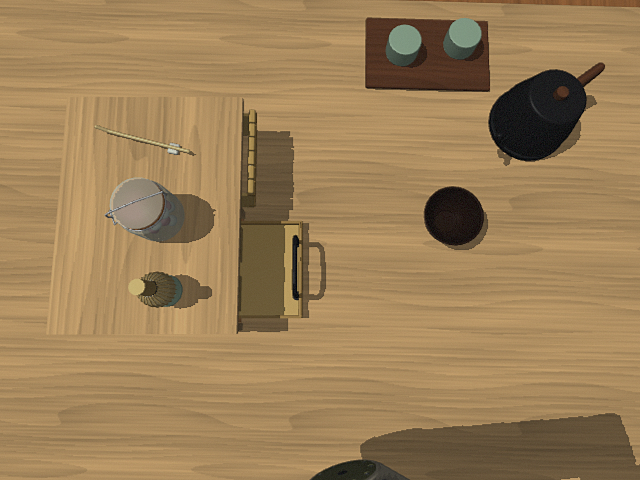

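View pics/side0.png

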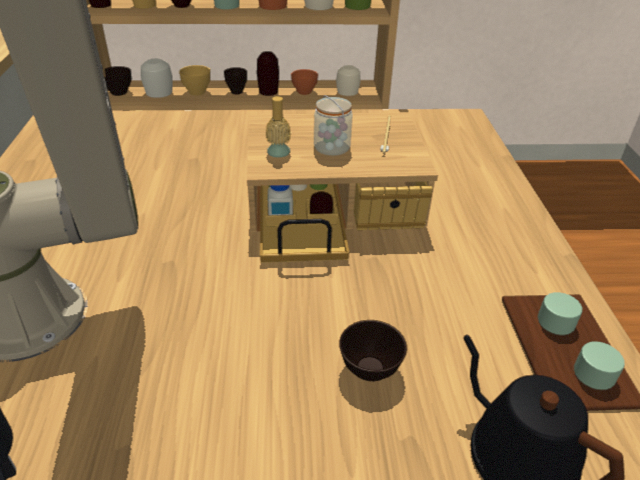

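The top view shows the handle bar at about (296,267), the deck's front edge at column 241 and the bowl at (455,215). In the side view the bottle (blue/white, 280,200) is in the left pocket, the one nearer the robot, with the dark red caddy at (320,203).

```bash
cat > h.py <<'E'
import cv2,numpy as np
from workcell import ctrl, viewer
from scipy.spatial.transform import Rotation as R
def plane(uv,c,z,T=None):
    T=c["world_from_camera"] if T is None else T
    uv=np.atleast_2d(uv).astype(float)
    d=np.c_[(uv[:,0]-c["cx"])/c["fx"],(uv[:,1]-c["cy"])/c["fy"],np.ones(len(uv))]@T[:3,:3].T
    o=T[:3,3]; return o+d*((z-o[2])/d[:,2])[:,None]
def down(yaw): # tool z down, tool y axis at world angle yaw (mod pi)
    y=np.array([np.cos(yaw),np.sin(yaw),0]); z=np.array([0,0,-1.]); x=np.cross(y,z)
    return R.from_matrix(np.c_[x,y,z]).as_quat()
E
python3 - <<'E'
from h import *
f=np.load("pics/top0.npz");p=f["p"];d=f["d"];c=viewer.camera_params("top")
m=(p.max(2)<50); m[:, :285]=0; m[:,305:]=0; m[:225]=0; m[310:]=0
v,u=np.nonzero(m); w=plane(np.c_[u,v],c,110)
print(len(u),"bar mean",w.mean(0),"x",w[:,0].min(),w[:,0].max(),"y",w[:,1].min(),w[:,1].max(), "depth z",np.median((c["world_from_camera"]@np.c_[(u-c["cx"])/c["fx"]*d[v,u],(v-c["cy"])/c["fy"]*d[v,u],d[v,u],np.ones(len(u))].T)[2]))
r=cv2.minAreaRect(w[:,:2].astype(np.float32)); print(r)
print("edge", e:=plane([[243.5,97],[238,333]],c,158)); t=e[0]-e[1]; print(np.linalg.norm(t),np.degrees(np.arctan2(t[1],t[0])))
b=(p.max(2)<75); b[:,:400]=0;b[:170]=0;b[260:]=0;b[:,495:]=0
v,u=np.nonzero(b);print("bowl",plane([[u.mean(),v.mean()]],c,60))
v=cv2.fitLine(w[:,:2].astype(np.float32),cv2.DIST_L2,0,.01,.01);print(v.ravel())
E
```

```text
270 bar mean [561.30134608 156.46053561 110.        ] x 500.5656543713821 620.3173183573225 y 148.7031099522971 161.94296796235068 depth z 111.89690486546789
((560.4486694335938, 155.32774353027344), (119.87745666503906, 9.42227554321289), 2.0150601863861084)
edge [[871.0944324  260.97968984 158.        ]
 [439.01225454 247.93247722 158.        ]]
432.27912069396086 1.729585649639089
bowl [[ 676.59479589 -157.59824907   60.        ]]
[9.9937856e-01 3.5248898e-02 5.6130133e+02 1.5646054e+02]
```

```bash
python3 - <<'E'
from h import *
a=np.radians(1.8); q=min((down(np.pi/2+a),down(-np.pi/2+a)),key=lambda q:abs((ctrl.ik([561,155.5,180],q))[5]))
print(ctrl.ik([561,155.5,180],q))
ctrl.move_ptp([561,155.5,180],q); ctrl.line_to([561,155.5,91],speed=120)
s=ctrl.read_state();print(s["time"],s["wrist_force"],s["eef_pos"])
ctrl.close_gripper(); s=ctrl.read_state(); print(s["time"],s["gripper_width"],s["grasp_force"],s["wrist_force"])
if 7<s["gripper_width"]<13:
    n=np.array([np.sin(a),-np.cos(a),0]); o=np.array([561,155.5,91])
    ctrl.line_to(o+n*160,speed=120)
    for k in range(162,186,3):
        ctrl.line_to(o+n*k,speed=40); s=ctrl.read_state(); print(k,s["wrist_force"].round(1))
        if s["wrist_force"]@n<-12: break
    print(s["time"],s["eef_pos"])
    for nme in("top","side"):
        p,d=viewer.grab_frame(nme); cv2.imwrite(f"pics/{nme}1.png",p[:,:,::-1]); np.savez(f"pics/{nme}1.npz",p=p,d=d)
E
```

```text
[ 0.13253782  0.3457715  -0.03436322  1.1906616   0.          0.10112189]
3.6583 [-0.54141954 -0.88245628 -0.2554844 ] [561.58770818 155.50213678  91.69635515]
4.3583 7.806081537439373 58.488948941230774 [-1.24963967  1.72544239  3.55171908]
162 [-2.7  0.2  6.2]
165 [-2.6  0.9  5.4]
168 [-1.6  8.3  7.4]
171 [-2.2 18.   7.6]
6.8417 [565.51753919 -11.42844642  91.30549075]
```

```bash
python3 - <<'E'
from h import *
ctrl.ungrasp(); ctrl.line_to([565.5,-11.5,215],speed=200)
s=ctrl.read_state()
for n in ("top","side"):
    p,d=viewer.grab_frame(n); cv2.imwrite(f"pics/{n}2.png",p[:,:,::-1]); np.savez(f"pics/{n}2.npz",p=p,d=d)
    c=viewer.camera_params(n); h=cv2.cvtColor(p,cv2.COLOR_RGB2HSV)
    m=cv2.inRange(h,(100,120,60),(130,255,255)); k,l,st,ce=cv2.connectedComponentsWithStats(m)
    for i in range(1,k):
        if st[i,4]>60: print(n,st[i],ce[i],plane(ce[i],c,130))
print(s["time"],s["wrist_force"],ctrl.read_state()["eef_pos"])
E
```

```text
top [293 279  24  25 394] [304.41878173 290.29695431] [[516.15195373 136.78390101 130.        ]]
side [271 214  21  22 343] [281.52186589 224.9271137 ] [[515.68296715 117.6396294  130.        ]]
8.4417 [-0.03307428  0.09671572 -0.35049489] [564.46375389 -11.35520873 213.16851036]
```

View pics/top2.png

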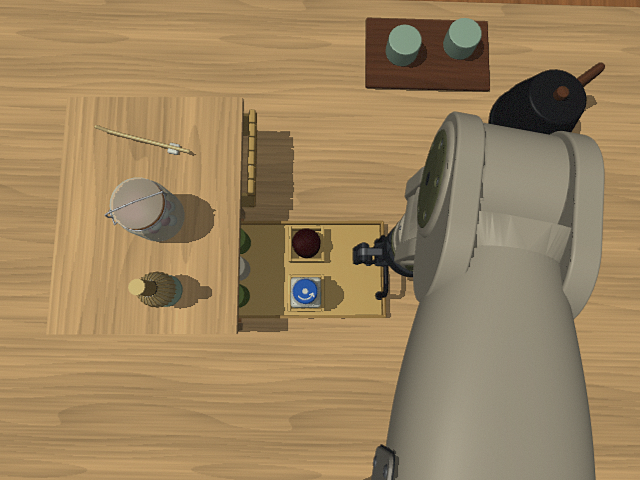

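The tray is out. The cap's blue disc is at (304,290), the caddy at (306,243) and the handle at (383,270). Next is a closer look at the cap with the wrist camera.

```bash
python3 - <<'E'
from h import *
a=np.radians(1.8)
for y in (0,60,120,180,-60): 
    print(y,[np.round(ctrl.ik([516,137,103],down(np.pi/2*s+a+np.radians(y))),2) [5] for s in(1,-1)])
q=min((down(np.pi/2+a),down(-np.pi/2+a)),key=lambda q:abs((ctrl.ik([516,137,200],q))[5]))
ctrl.line_to([516,137,200],q,speed=200); ctrl.sleep(.3)
s=ctrl.read_state(); p,d=viewer.grab_frame("wrist"); c=viewer.camera_params("wrist")
T=np.eye(4);T[:3,:3]=R.from_quat(s["tool_rot"]).as_matrix();T[:3,3]=s["eef_pos"];T=T@c["tool_from_camera"]
v,u=np.mgrid[:480,:640]; P=np.stack([(u-c["cx"])/c["fx"]*d,(v-c["cy"])/c["fy"]*d,d],-1)@T[:3,:3].T+T[:3,3]
near=np.hypot(P[...,0]-516,P[...,1]-137)<40
print("top z",np.percentile(P[near][:,2],[50,75,90,95]))
zt=np.percentile(P[near][:,2],90)
m=near&(d>0)&(abs(P[...,2]-zt)<4); v,u=np.nonzero(m)
w=plane(np.c_[u,v],c,130,T)[:,:2].astype(np.float32); print(len(u),cv2.minEnclosingCircle(w),cv2.fitEllipse(cv2.convexHull(w)),u.mean(),v.mean())
print(s["time"],s["eef_pos"],s["joint_pos"],s["tool_rot"])
cv2.imwrite("pics/w3.png",p[:,:,::-1])
E
```

```text
0 [np.float64(0.08), np.float64(-3.06)]
60 [np.float64(-0.97), np.float64(2.17)]
120 [np.float64(-2.02), np.float64(1.12)]
180 [np.float64(-3.06), np.float64(0.08)]
-60 [np.float64(1.12), np.float64(-2.02)]
top z [276.35785413 281.97366438 285.49119636 286.99339725]
6427 ((684.6209106445312, 141.9668426513672), 134.05308532714844) ((677.0018310546875, 144.09580993652344), (49.287322998046875, 291.034423828125), 1.8309844732284546) 332.6729422747783 467.69814843628444
9.775 [516.34379401 136.23587217 200.00394766] [ 1.07620092e-01  2.45227515e-01 -1.22880651e-01  1.20260913e+00
 -4.68870403e-05  7.75899301e-02] [-1.50145157e-02  9.99887275e-01 -1.96888572e-05  4.15152255e-05]
```

View pics/w3.png

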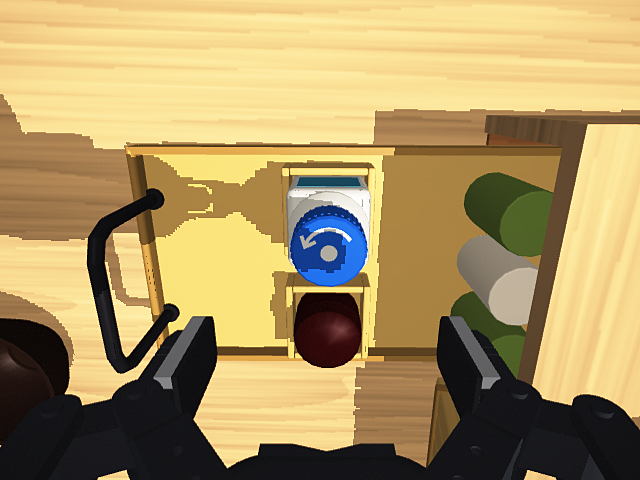

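The cap's top face is centred at about (329,252) in the wrist view. The fingers spoilt the height percentile, so I'll use a fixed height window instead.

```bash
python3 - <<'E'
from h import *
s=ctrl.read_state(); p,d=viewer.grab_frame("wrist"); c=viewer.camera_params("wrist")
T=np.eye(4);T[:3,:3]=R.from_quat(s["tool_rot"]).as_matrix();T[:3,3]=s["eef_pos"];T=T@c["tool_from_camera"]
v,u=np.mgrid[:480,:640]; P=np.stack([(u-c["cx"])/c["fx"]*d,(v-c["cy"])/c["fy"]*d,d],-1)@T[:3,:3].T+T[:3,3]
near=(np.hypot(P[...,0]-516,P[...,1]-137)<40)&(d>0)&(P[...,2]>122)&(P[...,2]<138)
zt=np.median(P[near][:,2]); m=near&(abs(P[...,2]-zt)<2.5); v,u=np.nonzero(m)
w=plane(np.c_[u,v],c,zt,T)[:,:2].astype(np.float32); print(zt,len(u),cv2.minEnclosingCircle(w),cv2.fitEllipse(cv2.convexHull(w)),u.mean(),v.mean(),w.mean(0))
print("centre px (329,252):",plane([[329,252]],c,130,T))
E
```

```text
130.79343848091906 4228 ((513.6306762695312, 137.47181701660156), 22.699378967285156) ((513.6613159179688, 137.24327087402344), (44.05133056640625, 44.877132415771484), 71.63539123535156) 328.2140491958373 250.51253547776727 [513.2934 137.0709]
centre px (329,252): [[514.33434161 137.56817853 130.        ]]
```

```bash
python3 - <<'E'
from h import *
a=np.radians(1.8); q=down(np.pi/2+a); X=[513.7,137.3]
ctrl.line_to(X+[140],q,speed=100); ctrl.line_to(X+[104],speed=80); ctrl.sleep(.2)
def rep(l):
    s=ctrl.read_state(); print(l,round(s["time"],2),s["wrist_force"].round(1),s["ft_torque"].round(2),s["eef_pos"].round(1),round(s["gripper_width"],1),round(s["grasp_force"],1)); return s
rep("at"); ctrl.close_gripper(); ctrl.sleep(.2); s=rep("closed"); f0=s["wrist_force"][2]
for z in (102,100,99,98,97,96,95,94):
    ctrl.line_to(X+[z],speed=20); ctrl.sleep(.15); s=rep(z)
    if s["wrist_force"][2]>13: break
E
```

```text
at 11.43 [0.2 0.2 0. ] [ 0.02  0.03 -0.06] [514.2 137.3 104.6] 85.5 0.0
closed 12.09 [ 0.8 -0.2  2.9] [0.02 0.16 0.01] [513.8 137.3 104.2] 44.8 60.5
102 12.49 [-1.2 -0.7  5.3] [-0.07  0.33 -0.02] [513.8 137.3 102.2] 43.7 60.8
100 12.89 [-2.7 -0.4  7.5] [-0.12  0.48  0.01] [513.9 137.3 100.5] 44.1 61.0
99 13.29 [-2.9  0.3  9. ] [-0.04  0.5  -0.03] [513.9 137.3  99.7] 44.1 61.1
98 13.69 [-3.1 -0.4 10.5] [-0.04  0.57  0.02] [513.9 137.3  98.8] 44.1 61.2
97 14.09 [-3.9 -0.5 14.7] [-0.13  0.82 -0.05] [514.  137.3  98.5] 44.5 61.6
```

```bash
python3 - <<'E'
from h import *
a=np.radians(1.8); X=[513.7,137.3,97]
def rep(l):
    s=ctrl.read_state(); print(l,round(s["time"],2),s["wrist_force"].round(1),s["ft_torque"].round(2),s["eef_pos"].round(1),round(s["gripper_width"],1),s["joint_pos"][5].round(3)); return s
for k in (10,20,30,40,50,60):
    ctrl.set_joints(ctrl.ik(X,down(np.pi/2+a+np.radians(k)))); ctrl.sleep(.1); s=rep(k)
    if np.linalg.norm(s["wrist_force"])>45 or abs(s["ft_torque"][2])>1.5: break
p,d=viewer.grab_frame("top"); cv2.imwrite("pics/t4.png",cv2.resize(p[200:360,200:420,::-1],None,fx=3,fy=3))
E
```

```text
10 14.48 [-1.5 -0.5 12.6] [-0.08  0.5   0.06] [514.7 137.4  98.5] 44.2 -0.096
20 14.88 [-2.5 -0.4 13.5] [-0.07  0.51  0.12] [514.7 137.4  98.5] 44.4 -0.271
30 15.27 [-2.3 -0.2 12.7] [-0.13  0.53  0.09] [514.7 137.4  98.6] 44.1 -0.445
40 15.66 [-2.3 -0.  12. ] [-0.04  0.48  0.04] [514.8 137.5  98.5] 44.4 -0.62
50 16.05 [-2.2  0.3 12.2] [-0.09  0.51  0.12] [514.8 137.4  98.6] 44.7 -0.794
60 16.44 [-2.3 -1.  13.1] [-0.11  0.44  0.05] [514.8 137.4  98.5] 44.0 -0.969
```

```bash
python3 - <<'E'
from h import *
X=[513.7,137.3]
for z in (101,104,107,110,115,120,140,167):
    ctrl.line_to(X+[z],speed=25 if z<125 else 60); s=ctrl.read_state(); print(z,round(s["time"],2),s["wrist_force"].round(1),s["ft_torque"].round(2),s["eef_pos"].round(1),round(s["gripper_width"],1))
    if s["wrist_force"][2]<-4: break
ctrl.sleep(.3)
for n in("side","wrist"):
    p,d=viewer.grab_frame(n); cv2.imwrite(f"pics/{n}5.png",p[:,:,::-1] if n=="wrist" else cv2.resize(p[140:300,180:400,::-1],None,fx=3,fy=3))
E
```

```text
101 16.8 [ 0.5 -1.1  6.9] [-0.09  0.11 -0.03] [514.7 137.4 101.9] 44.3
104 17.07 [ 1.7 -0.7  4.1] [-0.04 -0.33 -0.01] [514.4 137.3 104.3] 44.2
107 17.33 [ 0.9 -0.4  0.9] [-0.06 -0.23  0.04] [513.4 137.2 106.6] 44.1
110 17.6 [ 0.2 -0.5 -1.9] [-0.04 -0.06  0.02] [513.4 137.2 109.9] 43.9
115 17.95 [ 0.5  0.2 -0.2] [-0.02 -0.01 -0.02] [513.7 137.4 115.2] 43.9
120 18.3 [ 0.1  0.5 -1.3] [-0.05  0.01  0.06] [513.9 137.3 120.3] 44.4
140 18.78 [ 0.8  0.4 -0.4] [-0.02  0.03  0.02] [514.1 137.3 140.6] 44.0
167 19.38 [ 0.4 -0.3 -0.5] [0.04 0.06 0.01] [513.9 137.3 167.3] 44.0
```

View pics/side5.png

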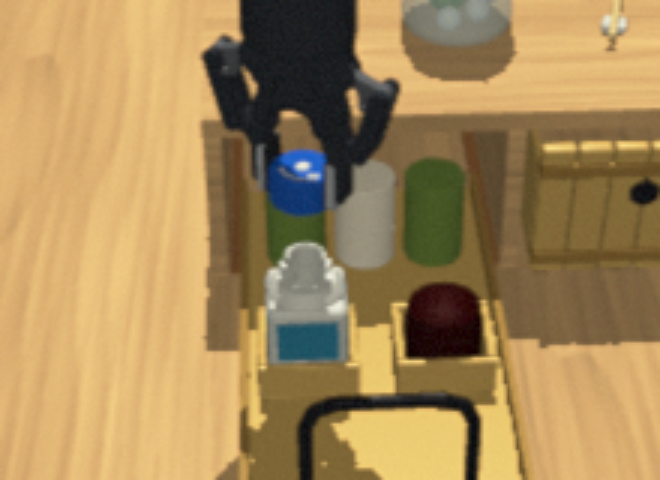

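View pics/wrist5.png

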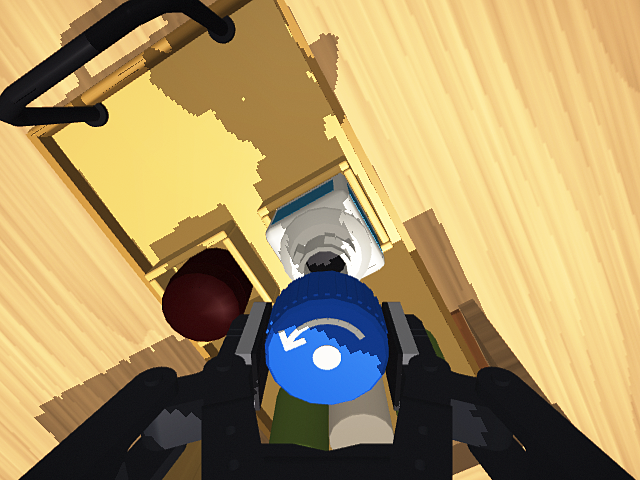

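The cap is off and held level: blue disc at (327,340) in the wrist view, with the open mouth at (326,262) and the bottle and caddy still in their pockets. One last check: the tray's travel, from the handle's shift in the top view.

```bash
python3 - <<'E'
from h import *
c=viewer.camera_params("top"); q,_=viewer.grab_frame("top"); cv2.imwrite("pics/t6.png",q[:,:,::-1])
n=np.array([np.sin(.0314),-np.cos(.0314)])
for nm,p,u0,u1 in(("before",np.load("pics/top0.npz")["p"],285,305),("now",q,370,395)):
    m=p.max(2)<50; m[:,:u0]=0;m[:,u1:]=0;m[:225]=0;m[310:]=0
    v,u=np.nonzero(m); w=plane(np.c_[u,v],c,110)[:,:2]; 
    w=w[(w[:,0]>530)&(w[:,0]<590)]; print(nm,len(w),w[:,0].min(),w[:,0].max(),np.median(w@n))
E
```

```text
before 119 530.0143601685663 589.9347408671739 -138.69019676798808
now 133 530.5190180919487 588.8026056959586 30.326355521807123
```

View pics/t6.png

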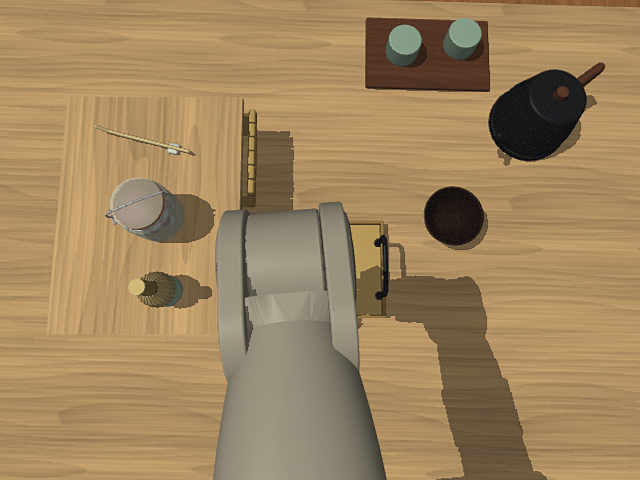

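The handle at (385,268) has moved 169 mm against the 170 mm stop, within measuring error, and the bystanders haven't moved. I'm handing in.

```bash
python3 -c "
from workcell import ctrl
print(ctrl.hand_in())"
```

```text
the job is handed in; nothing more can be done
None
```

I handed the job in: the tray is out to its stop, the cap was pressed, turned 60° and lifted off, and it is held level about 5 cm above the open bottle, which is still standing in its pocket.

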